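# Seat the food chopper's lid on its interlock pin

## Robot

A 6-joint arm with a two-finger parallel gripper is mounted at the origin on a cart in front of the work surface, level with it; the furniture and walls round the work are solid. World frame = base frame: x ahead of the robot, y to its left, z up, the work surface at z = 0. Lengths are in m, angles in rad, forces in N, time in s.
With the tool pointing down it reaches from about 0.35 to 0.775 m from the base axis. Payload 7.3 kg.
Tool frame: the origin (TCP) lies at the very end of the fingers, on their centre line; the grasp point (between the pads) lies 19 mm behind it; z points along the fingers, y is the line along which they close (so a half turn about z gives the same grasp; the last joint's range is limited). The gripper opens to 92 mm and grips with 3 to 60 N. Pads are 19 mm wide; open, the fingers measure 130 mm over their backs; the gripper's body (75 mm by 190 mm) begins 47 mm behind the grasp point.
Start: joints at [1.096, 0.342, 1.524, -0, 1.275, -0.146], TCP at [0.17, 0.497, 0.206] pointing down, gripper open.
Joint ranges: [-2.53, 2.53], [-0.77, 2.02], [0.04, 2.7], [-1, 4.14], [0.28, 2.66], [-3.11, 3.11]. Speed limits (rad/s): [2.57, 2.57, 3.14, 3.14, 3.14, 3.14].

## Interface

Orientations are given as [roll, pitch, yaw] about the fixed x, y, z axes, in that order (R = Rz(yaw) Ry(pitch) Rx(roll)).
In Python, from cell import robot, read_camera, get_calibration gives the robot as it stands. The module is installed in compiled form; this text tells all that it offers.
- The arm moves only by the tool send_rows, never from a script. Its argument "plan" is a list of rows, each a list of 2 entries, a list of its own where there are three numbers: the shift along the tool's x, y, z as a fraction of full scale, then the turn, a rotation vector about the tool's x, y, z as a fraction of full scale. A call has exactly 10 rows; each row shifts and turns the commanded pose from where the row before left it, along the tool's axes as they then stand; what a row does not reach is not made up. Full scale, the value 1, is 0.025 m for a shift and 90 degrees for a turn. A row lasts 1/8 s, in which the tool goes at most 62.5 mm and 10.7 degrees, less where a joint would pass 70% of its speed; a pose out of reach is approached as far as the arm can. A call with a number of a shift or a turn outside -1 to 1 is refused whole. A call with a gripper value outside its range is refused whole. "gripper" is the opening, from -1 (shut) to 1 (fully open), so that 0 is half open, set as the call begins (left out, the last holds). The fingers move at their own pace and stop on an object; "force" is the grip in N (left out, the last holds). Time passes only in rows, so rows that do not move let the fingers close, or fill a call up. It gives the time, the measured TCP pose, the force, the opening and the grip force at its end, in the units of the state.
- robot.observe(): the state, without advancing time (a new reading comes with each control period).
- read_camera(name): name is "scene" or "top" or "wrist"; returns (picture, depth): 384x512x3 uint8, blue, green, red; 384x512 float32, m along the optical axis (not along the pixel's ray), 0 where there is no reading.
- get_calibration(name): a dict with "intrinsics" (3x3 intrinsics, pixels), "rvec" (rotation vector, rad) and "tvec" (3), from world to camera coordinates, as OpenCV has them. Camera axes: x right, y down, z forward; pixel columns grow to the right and rows downward; lengths in m; the calibration is good to about 2 mm. A picture is of the moment at which its call begins: read the wrist's pose just before it. get_calibration takes no time and is no camera call; for the wrist camera it gives the pose at the moment of the call.
- robot.hand_in(): hands the job in; it is judged then, once.
The state is a dict: "time": time; "qpos": joint angles; "qvel": joint speeds; "joint_efforts": joint torques, N m; "tool_pos": TCP position; "tool_rot": TCP orientation; "contact_force": force on the tool from outside, world axes, zero at the start; "torque": the same for the moment, N m; "opening": finger opening in m; "grip_force": force on a finger pad.
Only numpy, scipy, OpenCV 4.12 (cv2) and the standard library are available. Lean on these libraries where they do the work, as an engineer would, in place of code of your own. Each camera call takes 0.05 s, during which the arm holds its last target. There are 200 camera calls.

## Task

The lid of the small food chopper has been put on turned the wrong way, so it stands proud. With a fingertip, push the lug on the lid round until the notch in the lid's rim is over the pin beside the bowl's handle, then press the lid down until it is fully home, and let go. Only push and press: do not take the lug between the fingers or lift the lid, and leave the other things on the counter alone.

Things in the scene. Friction and masses are not known exactly. Their poses are not given: they have to be found in the camera images.
- lid_pad (a point): Centre of the lid, on top of a round press pad 32 mm across that stands 3 mm above the lid's flat top. The lid is a white disc 116 mm across and 7 mm thick on a white, grey and black food chopper (116 mm across) that stands on a thin cork mat and does not move on it. The pad lies on the vertical axis about which the lid turns, 80 mm above the counter at the start and 72 mm when the lid is home; press here.
- notch (a point): Middle of the notch in the lid's rim, at the lid's flat top, 54 mm from the lid's axis. The notch is 14 mm wide, runs in from the rim and goes right through the lid. It turns with the lid.
- pin (a point): Top of the fixed upright steel pin with a round end, 8 mm across, standing 6 mm above the bowl's black rim, 54 mm from the lid's axis, just where the black handle of the bowl joins the rim. Until the lid is home the pin is under the lid (2 mm below it), so only the handle, which points away from the axis in the pin's direction and reaches 84 mm from it, shows where it is. The lid goes down only if notch and pin agree to within about 3 mm (0.06 rad).
- lug (a point): Middle of the top of the lug, an upright white block on the lid directly opposite the notch: 30 mm long radially (22 to 52 mm from the lid's axis), 12 mm thick, 22 mm high above the lid's flat top. Push it sideways near the middle of its length. It turns with the lid.
- lid_turn (a joint): Turning angle of the lid in rad, counterclockwise seen from above positive; 0 and 6.283 both mean notch over pin, 3.14 notch opposite the pin. The stops are at -0.5 and 6.78, so either way round leads there. The lid stays where it is left; about 1.5 to 2 N at the lug turns it.
- lid_press (a joint): How far the lid has been pushed down, in m: 0 at the start, 0.008 fully home (a stop), about 0.002 when it stands on the pin, negative if lifted. It moves stiffly (about 6 N), stays where it is left and does not spring back.
- spice_jar: Spice jar with a green cap, 46 mm across, 106 mm high, standing left of the chopper; origin at the centre of its underside. A bystander.
- salt_mill: White salt shaker with a grey top, 44 mm across, 90 mm high, standing left of the chopper; origin at the centre of its underside. A bystander.
- pot: Small round pot with a red lid, 58 mm across, 50 mm high, standing right of the chopper; origin at the centre of its underside. A bystander.
- flat_tin: Flat food tin, 86 mm across, 40 mm high, standing right of the chopper near the counter's front edge; origin at the centre of its underside. A bystander.

How it is judged:
At the end, for the whole second after the job is handed in: The lid is pushed down at least 6.8 of its 8 mm with the notch within 4.5 mm of the pin, and is at rest (value of joint lid_press above 0.0068 m and horizontal distance between notch and pin below 0.0045 m and velocity of joint lid_turn between -0.05 and 0.05 rad/s); the robot touches nothing.
It fails at once if the lid is lifted more than 3 mm above where it stood (value of joint lid_press below -0.003 m).
It fails at once if the lug is taken between the fingers (x of the grasp point in the frame of lug between -0.018 and 0.018 m and y of the grasp point in the frame of lug between -0.006 and 0.006 m and z of the grasp point in the frame of lug below 0.008 m).
It fails at once if the spice jar, the salt shaker, the small pot or the flat tin is moved more than 20 mm (distance of any of spice_jar, salt_mill, pot, flat_tin from where it was at the start of the episode above 0.02 m).
It also fails if it takes over 48 s, if anything falls off the work surface, if the arm or the gripper's body presses on something with over 40 N, if the wrist force passes 120 N, or if a joint passes its speed limit or range.

## Working session

There is one attempt and no reset: what is moved stays moved. The work goes in short steps, Python scripts to look and compute and a tool call to move; the robot and the scene stay as the last step left them, time stands still between calls to the robot, and variables do not carry over. Pictures are saved under pics/ and viewed, at most 10 in all, crops included, and the job is handed in when it is done.

Besides the shell and the picture viewer there is one more tool, called after "Request:" by a JSON object that holds its "method" and its "body", one argument or row to a line. send_rows: Moves the arm, as the interface text tells. Shift numbers are shares of 0.025 m and turn numbers shares of 90 degrees, none past 1 either way. Its arguments: {"type":"object","properties":{"plan":{"type":"array"},"gripper":{"type":"number"},"force":{"type":"number"}},"required":["plan"]}

```bash
mkdir -p pics
cat > h.py <<'E'
import numpy as np, cv2
from cell import robot, read_camera, get_calibration
def world(cal,u,v,z=None,d=None):
    R=cv2.Rodrigues(np.array(cal["rvec"],float))[0]; t=np.array(cal["tvec"],float).ravel()
    r=np.linalg.inv(np.array(cal["intrinsics"]))@np.array([u,v,1.])
    c=-R.T@t; w=R.T@r
    s=d if d is not None else (z-c[2])/w[2]
    return c+s*w
E
python3 - <<'E'
from h import *
s=robot.observe(); print(s)
for n in("scene","top"):
    p,d=read_camera(n); cv2.imwrite(f"pics/{n}0.png",p); np.save(f"{n}d.npy",d)
    c=get_calibration(n); print(n,c)
E
```

```text
{'time': 0.0, 'qpos': array([ 1.09594717e+00,  3.42743467e-01,  1.52499821e+00, -1.43040394e-05,
        1.27539695e+00, -1.45983604e-01]), 'qvel': array([-4.37689223e-04, -8.29365569e-04,  7.48842365e-05, -3.27369460e-03,
        4.55532049e-04, -2.96998792e-03]), 'joint_efforts': array([ 1.36803224e-03, -4.31254506e+01, -2.44218206e+01,  7.18939933e-02,
        5.60230238e-02, -1.35536793e-04]), 'tool_pos': array([0.16933525, 0.49648624, 0.20524079]), 'tool_rot': array([-3.14006114e+00, -2.11353203e-04,  2.81273111e+00]), 'contact_force': array([-0.41893784,  0.0058378 , -0.46921707]), 'torque': array([-0.00381734,  0.01000295,  0.08979463]), 'grip_force': 0.0, 'opening': 0.09185057876079528}
scene {'intrinsics': array([[404.22913088,   0.        , 255.84001904],
       [  0.        , 404.22913088, 188.28951106],
       [  0.        ,   0.        ,   1.        ]]), 'rvec': array([ 2.1501172 , -0.97016264,  0.44830385]), 'tvec': array([-0.26901055,  0.41130277,  0.7826361 ])}
top {'intrinsics': array([[436.37258687,   0.        , 251.48855689],
       [  0.        , 436.37258687, 192.63541058],
       [  0.        ,   0.        ,   1.        ]]), 'rvec': array([ 2.15596182, -2.16625919,  0.14204613]), 'tvec': array([0.10484316, 0.56284964, 1.33170506])}
```

View pics/top0.png

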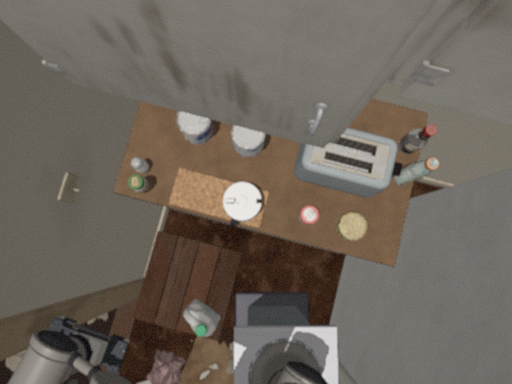

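View pics/scene0.png

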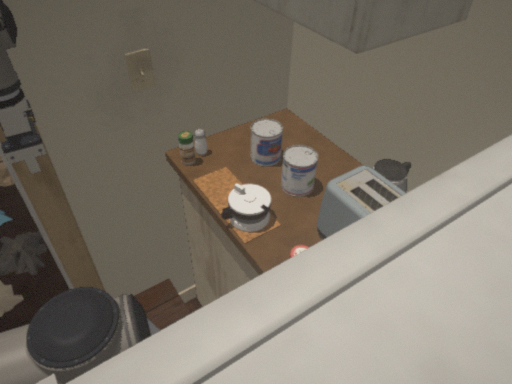

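The top view shows the chopper lid at about (242,201), with the lug to its left at about (230,201), the notch on the right at (259,202) and the handle below at about (235,220). I'll enlarge that area and measure.

Run:
```python
from h import *
p=cv2.imread("pics/top0.png"); d=np.load("topd.npy"); c=get_calibration("top")
cv2.imwrite("pics/topc.png",cv2.resize(p[170:235,200:285],None,fx=9,fy=9,interpolation=cv2.INTER_CUBIC))
for n,u,v,z in(("lid",242,201,.077),("notch",259,202,.077),("lug",230,201,.099),("handle",235,220,.06),("pot",310,215,.05),("tin",352,227,.04),("jar",137,183,.1),("mill",138,164,.09)):
    print(n,world(c,u,v,z).round(4),world(c,u,v,d=d[v,u]).round(4))
```

```text
lid [0.5327 0.1313 0.077 ] [0.5319 0.1312 0.0843]
notch [0.5294 0.0799 0.077 ] [0.5307 0.0796 0.0641]
lug [0.5305 0.1667 0.099 ] [0.5307 0.1668 0.0976]
handle [0.4764 0.153  0.06  ] [0.4768 0.1532 0.0535]
pot [ 0.4913 -0.0775  0.05  ] [ 0.491  -0.077   0.0533]
tin [ 0.4542 -0.2081  0.04  ] [ 0.4543 -0.2087  0.0376]
jar [0.5856 0.4439 0.1   ] [0.5845 0.442  0.1076]
mill [0.6451 0.445  0.09  ] [0.6445 0.4443 0.0929]
```

View pics/topc.png

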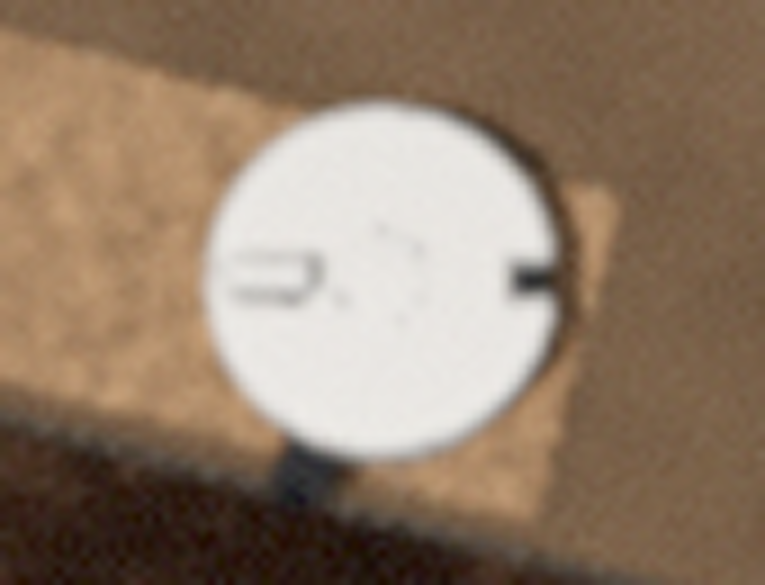

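The enlarged crop puts the lid's rim circle at (381,280) with a radius of about 178 px. The notch is at (530,279), the lug runs from (235,276) to (320,276), and the handle's end is near (290,500). The notch therefore points along -y and the handle towards -x and slightly +y, so the lid must go clockwise by about 105°. I'll move close with the gripper shut.

Request:
{"method": "send_rows", "body": {
  "plan": [
    [[-0.96,-0.64,-0.1],[0,0,0]],
    [[-0.96,-0.64,-0.1],[0,0,0]],
    [[-0.96,-0.64,-0.1],[0,0,0]],
    [[-0.96,-0.64,-0.1],[0,0,0]],
    [[-0.96,-0.64,-0.1],[0,0,0]],
    [[-0.96,-0.64,-0.1],[0,0,0]],
    [[-0.96,-0.64,-0.1],[0,0,0]],
    [[-0.96,-0.64,-0.1],[0,0,0]],
    [[-0.96,-0.64,-0.1],[0,0,0]],
    [[-0.96,-0.64,-0.1],[0,0,0]]
  ],
  "gripper": -1,
  "force": 20
}}

```text
time: 1.35
tool_pos: [0.3453, 0.2671, 0.2308]
tool_rot: [-3.141, -0.0, 2.813]
contact_force: [-0.7, -0.1, -0.2]
opening: 0.0006
grip_force: 0.0
```

Request:
{"method": "send_rows", "body": {
  "plan": [
    [[-0.96,-0.64,-0.1],[0,0,0]],
    [[-0.96,-0.64,-0.1],[0,0,0]],
    [[-0.96,-0.64,-0.1],[0,0,0]],
    [[-0.96,-0.64,-0.1],[0,0,0]],
    [[-0.96,-0.64,-0.1],[0,0,0]],
    [[-0.96,-0.64,-0.1],[0,0,0]],
    [[0,0,0],[0,0,0.11]],
    [[0,0,0],[0,0,0.11]],
    [[0,0,0],[0,0,0.11]],
    [[0,0,0],[0,0,0.11]]
  ]
}}

```text
time: 2.6
tool_pos: [0.45, 0.1306, 0.2456]
tool_rot: [-3.141, -0.0, 2.116]
contact_force: [-0.0, 0.7, 0.2]
opening: 0.0003
grip_force: 0.0
```

Request:
{"method": "send_rows", "body": {
  "plan": [
    [[0,0,0],[0,0,0.1]],
    [[0,0,0],[0,0,0.1]],
    [[0,0,0],[0,0,0.1]],
    [[0,0,0],[0,0,0.08]],
    [[0,0,0],[0,0,0]],
    [[0,0,0],[0,0,0]],
    [[0,0,0],[0,0,0]],
    [[0,0,0],[0,0,0]],
    [[0,0,0],[0,0,0]],
    [[0,0,0],[0,0,0]]
  ]
}}

```text
time: 3.85
tool_pos: [0.4503, 0.1306, 0.2459]
tool_rot: [3.142, -0.0, 1.525]
contact_force: [-0.3, 0.3, -0.4]
opening: 0.0003
grip_force: 0.0
```

Run:
```python
from h import *
s=robot.observe(); print(s["time"],s["tool_pos"],s["tool_rot"],s["qpos"],s["opening"])
c=get_calibration("wrist"); p,d=read_camera("wrist"); cv2.imwrite("pics/w1.png",p); np.save("w1d.npy",d)
import pickle; pickle.dump(c,open("w1c.pkl","wb"))
R=cv2.Rodrigues(c["rvec"])[0]; print(c["intrinsics"][0,0],-R.T@c["tvec"].ravel(),R)
```

```text
3.85 [0.45028077 0.13062575 0.24591951] [ 3.14154851e+00 -7.14406501e-05  1.52494543e+00] [1.18618392e-01 2.07256659e-01 1.59814133e+00 6.50311370e-05
 1.33613942e+00 1.64454174e-01] 0.0003054162791336409
289.605644541567 [0.45399921 0.20376908 0.4243776 ] [[ 9.99034887e-01 -4.39207860e-02 -5.08581042e-04]
 [-4.21439158e-02 -9.61751803e-01  2.70660967e-01]
 [-1.23767712e-02 -2.70378315e-01 -9.62674598e-01]]
```

View pics/w1.png

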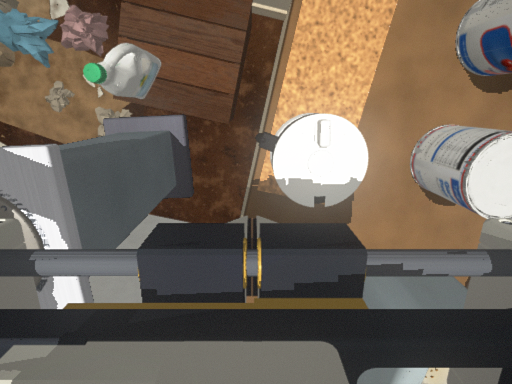

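The wrist view shows the whole lid, centred near (320,160), with the lug at (323,132), the notch at (320,201) and the handle at (267,141). I'll enlarge it.

Run:
```python
from h import *
p=cv2.imread("pics/w1.png"); d=np.load("w1d.npy")
cv2.imwrite("pics/w1c.png",cv2.resize(p[105:217,250:376],None,fx=5,fy=5,interpolation=cv2.INTER_CUBIC))
import pickle; c=pickle.load(open("w1c.pkl","rb"))
for u,v in((455,150),(490,175),(440,140),(490,30)): print(world(c,u,v,d=d[v,u]).round(3))
```

```text
[0.693 0.142 0.081]
[0.712 0.118 0.114]
[0.698 0.149 0.043]
[0.728 0.274 0.059]
```

View pics/w1c.png

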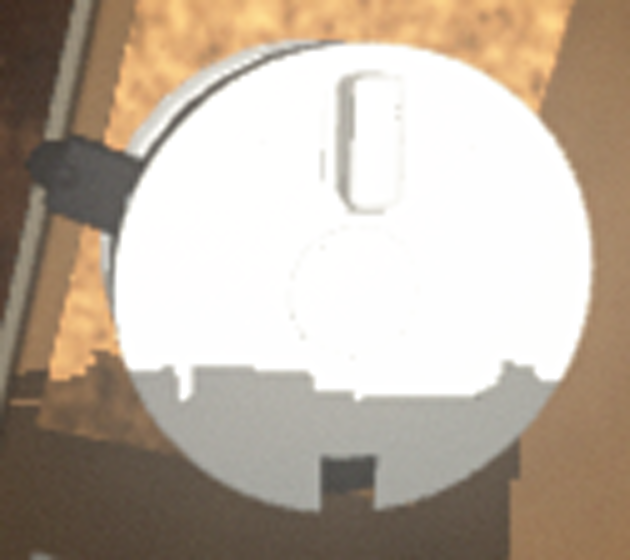

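The crop shows the lid's rim centred at about (352,278) and the notch between x=321 and 376 at y≈485. The lug's top is centred at (378,140), and the handle runs from (40,170) to (125,193). I'll convert these using depth.

Run:
```python
from h import *
import pickle
p=cv2.imread("pics/w1.png"); d=np.load("w1d.npy"); c=pickle.load(open("w1c.pkl","rb"))
f=lambda a,b:(250+(a+.5)/5-.5,105+(b+.5)/5-.5)
C=world(c,*f(352.5,278),z=.077); print("C",C)
for n,a,b,z in(("notch",348.5,485,.077),("lug",378,141,.099)):
    w=world(c,*f(a,b),z=z); r=w-C; print(n,w,np.hypot(*r[:2]),np.degrees(np.arctan2(r[1],r[0])))
g=p.max(2)
ys,xs=np.mgrid[131:154,254:277]
m=(g[131:154,254:277]<85)
P=np.array([world(c,x,y,d=d[y,x]) for x,y in zip(xs[m],ys[m])]); 
k=(P[:,2]>.03)&(P[:,2]<.09)&(np.hypot(*(P-C)[:,:2].T)>60e-3)&(np.hypot(*(P-C)[:,:2].T)<90e-3); P=P[k]; r=P-C
print(len(P),"z",np.percentile(P[:,2],[5,50,95]),"rmax",np.hypot(r[:,0],r[:,1]).max())
a=np.degrees(np.arctan2(r[:,1],r[:,0]))%360
top=P[:,2]>np.median(P[:,2])-.003
print("az",a.mean(),a[top].mean(),(a[top].max()+a[top].min())/2)
dd=np.load("w1d.npy"); 
for x,y in((320,160),(323,132)): print(world(c,x,y,d=d[y,x]))
```

```text
C [0.53413533 0.13561869 0.077     ]
notch [0.53418725 0.08253648 0.077     ] 0.053082238098576755 -89.94395973497895
lug [0.53409415 0.17053013 0.099     ] 0.03491146213822329 90.06758773225755
101 z [0.04986019 0.05998165 0.06226428] rmax 0.08281024797713114
az 158.56614872549116 159.01844902325564 158.47569658859354
[0.53352682 0.1362798  0.07909373]
[0.53179771 0.1714475  0.09832508]
```

Request:
{"method": "send_rows", "body": {
  "plan": [
    [[0.22,0.235,0.815],[0,0,0]],
    [[0.22,0.235,0.815],[0,0,0]],
    [[0.22,0.235,0.815],[0,0,0]],
    [[0.22,0.235,0.815],[0,0,0]],
    [[0.22,0.235,0.815],[0,0,0]],
    [[0.22,0.235,0.815],[0,0,0]],
    [[0.22,0.235,0.815],[0,0,0]],
    [[0.22,0.235,0.815],[0,0,0]],
    [[0,0,0],[0,0,-0.03]],
    [[0,0,0],[0,0,0]]
  ]
}}

```text
time: 5.15
tool_pos: [0.4993, 0.1725, 0.0827]
tool_rot: [-3.141, -0.0, 1.572]
contact_force: [-0.0, 1.2, -0.0]
opening: 0.0001
grip_force: 0.0
```

Now I'll close up to the lug, then push along the arc.

Request:
{"method": "send_rows", "body": {
  "plan": [
    [[0,0.1,0],[0,0,0]],
    [[0,0.1,0],[0,0,0]],
    [[0,0.1,0],[0,0,0]],
    [[0,0.1,0],[0,0,0]],
    [[0.088,0.144,0],[0,0,0.06]],
    [[0.088,0.144,0],[0,0,0.06]],
    [[0.088,0.144,0],[0,0,0.06]],
    [[0.088,0.144,0],[0,0,0.06]],
    [[0.088,0.144,0],[0,0,0.06]],
    [[0.088,0.144,0],[0,0,0.06]]
  ]
}}

```text
time: 6.4
tool_pos: [0.5333, 0.1802, 0.0829]
tool_rot: [-3.142, -0.0, 1.003]
contact_force: [0.4, 0.0, 0.7]
opening: 0.0004
grip_force: 0.0
```

Run:
```python
from h import *
s=robot.observe(); q=s["tool_pos"][:2]-np.array([.534,.1355]); y=s["tool_rot"][2]
print(np.degrees(y), q@[np.cos(y),np.sin(y)], q@[np.sin(y),-np.cos(y)], s["contact_force"],s["tool_pos"])
p,d=read_camera("scene"); t,_=read_camera("top")
a=cv2.resize(p[150:260,180:320],(560,440)); b=cv2.resize(t[170:235,200:285],None,fx=4,fy=4)
o=np.zeros((560,560+0,3),np.uint8); o=np.zeros((440,800,3),np.uint8); o[:,:560][:,:]=a; o[:260,560:]=b[:, :240]; cv2.imwrite("pics/m1.png",o)
```

```text
57.481133926093065 0.03728518983042944 -0.02465106066584869 [0.38795452 0.01436622 0.67261996] [0.53325754 0.18019126 0.08291934]
```

View pics/m1.png

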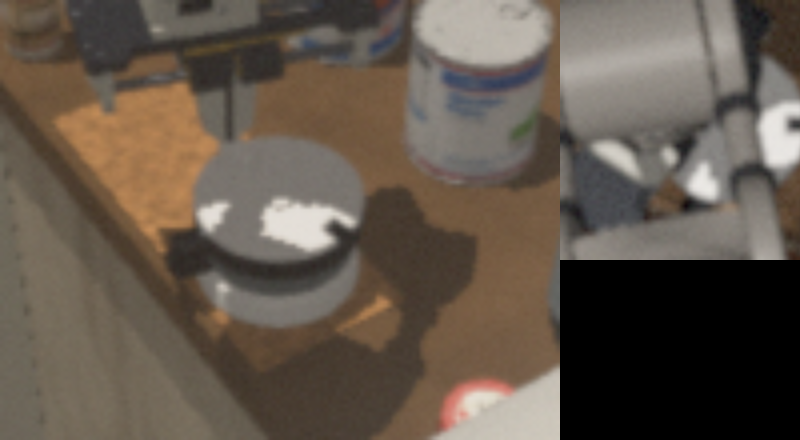

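Run:
```python
from h import *
c=get_calibration("scene"); s=robot.observe()
pr=lambda P:cv2.projectPoints(np.array([P],float),c["rvec"],c["tvec"],c["intrinsics"],None)[0].ravel()
f=lambda P:((pr(P)-[180,150])*4).round(0)
print("tcp",f(s["tool_pos"]))
for a in(-90,-110,-123,-140): 
    r=np.radians(a); print(a,f([.534+.054*np.cos(r),.1355+.054*np.sin(r),.077]),"lug",f([.534-.037*np.cos(r),.1355-.037*np.sin(r),.099]))
```

```text
tcp [225. 153.]
-90 [335. 227.] lug [234. 141.]
-110 [313. 240.] lug [249. 133.]
-123 [296. 245.] lug [260. 130.]
-140 [272. 247.] lug [276. 129.]
```

Run:
```python
from h import *
p,d=read_camera("wrist"); cv2.imwrite("pics/w2.png",p); np.save("w2d.npy",d)
import pickle; pickle.dump(get_calibration("wrist"),open("w2c.pkl","wb"))
```

```text
(no output)
```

View pics/w2.png

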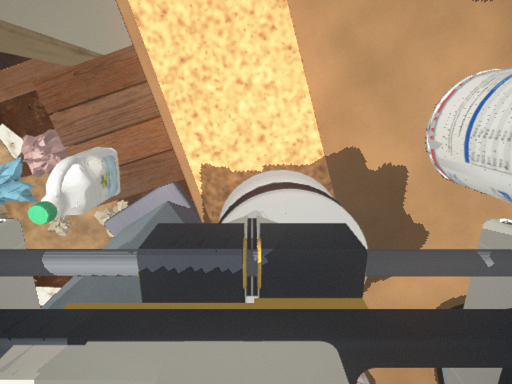

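The wrist view shows slim closed fingers at (245–263, 260), with the lug hidden under the gripper. I'll find the lug from depth instead.

Run:
```python
from h import *
C=np.array([.534,.1355,0]); s=robot.observe(); print("tcp rel",s["tool_pos"]-C)
for n in("scene",):
    c=get_calibration(n); p,d=read_camera(n); R=cv2.Rodrigues(c["rvec"])[0]; print("cam",-R.T@c["tvec"].ravel())
    out=[]
    for v in range(165,225):
        for u in range(215,285):
            w=world(c,u,v,d=d[v,u])-C
            if .083<w[2]<.11 and np.hypot(w[0],w[1])<.065: out.append((u,v,*(w*1e3).round(0),p[v,u].max()))
    print(len(out)); print(np.array(out,int)[::max(1,len(out)//45)])
    # black notch on lid top: depth lower than lid inside rim
    bins={}
    for a in range(-180,180,4):
        r=np.radians(a); P=C+[.054*np.cos(r),.054*np.sin(r),.077]
        u,v=cv2.projectPoints(P[None],c["rvec"],c["tvec"],c["intrinsics"],None)[0].ravel().round().astype(int)
        bins[a]=int(p[v,u].max())
    print(bins)
```

```text
tcp rel [-0.00085269  0.04462642  0.08286897]
cam [-0.05755469 -0.38638877  0.83752439]
75
[[240 183   1  32 110 130]
 [233 184 -15  43 109 142]
 [235 184 -11  39 110 106]
 [236 184  -9  37 109  88]
 [237 184  -5  37 107  75]
 [238 184  -5  34 109  94]
 [239 184  -3  32 109 120]
 [234 185 -14  40 107 146]
 [235 185 -13  38 108 119]
 [236 185  -7  40 103  98]
 [237 185  -8  35 106  98]
 [238 185  -5  34 105 109]
 [239 185   2  36  99 120]
 [240 185   2  33 101 129]
 [234 186  -6  48  93 155]
 [235 186  -6  44  96 126]
 [236 186  -5  42  96 119]
 [237 186  -4  39  97 121]
 [238 186  -2  36  98 122]
 [239 186  -1  34  99 120]
 [240 186   0  31  99 124]
 [241 186   2  30  99 120]
 [234 187  -6  48  89 146]
 [235 187  -7  43  94 124]
 [236 187  -8  39  97 120]
 [237 187  -6  37  96 117]
 [238 187  -5  33  98 120]
 [239 187  -4  31  99 121]
 [240 187  -3  29  99 123]
 [241 187   0  27  99 121]
 [242 187  -2  22 103 120]
 [243 187   4  24  97 122]
 [234 188  -7  47  87 133]
 [235 188  -7  43  89 121]
 [236 188  -8  39  93 121]
 [237 188  -7  36  95 120]
 [238 188  -7  32  96 122]
 [239 188 
[... 1206 characters left out ...]
112: 228, -108: 225, -104: 227, -100: 222, -96: 141, -92: 59, -88: 65, -84: 101, -80: 214, -76: 220, -72: 140, -68: 120, -64: 120, -60: 121, -56: 123, -52: 122, -48: 121, -44: 119, -40: 120, -36: 120, -32: 122, -28: 121, -24: 120, -20: 122, -16: 120, -12: 124, -8: 121, -4: 121, 0: 122, 4: 120, 8: 119, 12: 121, 16: 118, 20: 119, 24: 119, 28: 116, 32: 120, 36: 121, 40: 121, 44: 118, 48: 121, 52: 123, 56: 122, 60: 128, 64: 139, 68: 129, 72: 120, 76: 122, 80: 117, 84: 124, 88: 133, 92: 122, 96: 133, 100: 137, 104: 138, 108: 128, 112: 137, 116: 124, 120: 148, 124: 138, 128: 126, 132: 124, 136: 123, 140: 123, 144: 125, 148: 131, 152: 205, 156: 219, 160: 226, 164: 220, 168: 219, 172: 215, 176: 132}
```

Run:
```python
from h import *
import pickle
for k,T in((1,np.array([.4503,.1306,.2459])),(2,np.array([.5333,.1802,.0829]))):
    d=np.load(f"w{k}d.npy"); c=pickle.load(open(f"w{k}c.pkl","rb"))
    uv=cv2.projectPoints(T[None],c["rvec"],c["tvec"],c["intrinsics"],None)[0].ravel(); print("tcp px",uv)
    for v in range(206,306,6):
        print(v,[tuple(((world(c,u,v,d=d[v,u])-T)*1e3).round(0).astype(int)) if d[v,u]>0 else 0 for u in (240,247,250,256,260,266)])
```

```text
tcp px [251.00302795 219.99710452]
206 [(np.int64(-74), np.int64(-395), np.int64(-1146)), (np.int64(-10), np.int64(-78), np.int64(-248)), (np.int64(-6), np.int64(-78), np.int64(-247)), (np.int64(4), np.int64(-78), np.int64(-246)), (np.int64(10), np.int64(-79), np.int64(-247)), (np.int64(19), np.int64(-79), np.int64(-246))]
212 [(np.int64(-76), np.int64(-426), np.int64(-1147)), (np.int64(-11), np.int64(-87), np.int64(-247)), (np.int64(-6), np.int64(-88), np.int64(-246)), (np.int64(3), np.int64(-88), np.int64(-247)), (np.int64(10), np.int64(-88), np.int64(-247)), (np.int64(19), np.int64(-89), np.int64(-246))]
218 [(np.int64(-6), np.int64(11), np.int64(24)), (np.int64(-2), np.int64(11), np.int64(24)), (np.int64(0), np.int64(10), np.int64(21)), (np.int64(3), np.int64(11), np.int64(24)), (np.int64(6), np.int64(11), np.int64(24)), (np.int64(19), np.int64(-99), np.int64(-246))]
224 [(np.int64(-2), np.int64(37), np.int64(93)), (np.int64(-2), np.int64(10), np.int64(31)), (np.int64(0), np.int64(10), np.int64(30)), (np.int64(3), np.int64(10), np.int64(30)), (np.int64(5), np.int64(37), np.int64(
[... 7425 characters left out ...]
p.int64(66)), (np.int64(-2), np.int64(-7), np.int64(66)), (np.int64(13), np.int64(15), np.int64(103)), (np.int64(17), np.int64(19), np.int64(110))]
296 [(np.int64(9), np.int64(21), np.int64(110)), (np.int64(-36), np.int64(-51), np.int64(-5)), (np.int64(-34), np.int64(-52), np.int64(-5)), (np.int64(-30), np.int64(-55), np.int64(-5)), (np.int64(12), np.int64(14), np.int64(104)), (np.int64(15), np.int64(17), np.int64(110))]
302 [(np.int64(8), np.int64(19), np.int64(109)), (np.int64(-39), np.int64(-56), np.int64(-6)), (np.int64(-37), np.int64(-58), np.int64(-7)), (np.int64(13), np.int64(18), np.int64(111)), (np.int64(14), np.int64(17), np.int64(111)), (np.int64(15), np.int64(16), np.int64(112))]
```

The evidence shows that the shut fingers end about 20 mm above the reported TCP. They passed over the lug without touching it: the lid has not turned, the notch is still at -90° and the force is about 0. I'll go up, back and down behind the lug, this time lower.

Request:
{"method": "send_rows", "body": {
  "plan": [
    [[0,0,-0.4],[0,0,0]],
    [[-0.1,-0.135,0],[0,0,-0.06]],
    [[-0.1,-0.135,0],[0,0,-0.06]],
    [[-0.1,-0.135,0],[0,0,-0.06]],
    [[-0.1,-0.135,0],[0,0,-0.06]],
    [[-0.1,-0.135,0],[0,0,-0.06]],
    [[-0.1,-0.135,0],[0,0,-0.06]],
    [[0,-0.4,0],[0,0,0]],
    [[0,0,0.5],[0,0,0]],
    [[0,0,0.4],[0,0,0]]
  ]
}}

```text
time: 7.85
tool_pos: [0.4991, 0.1726, 0.0696]
tool_rot: [-3.141, -0.0, 1.571]
contact_force: [-0.6, 0.3, -0.2]
opening: 0.0005
grip_force: 0.0
```

```bash
cat > st.py <<'E'
from h import *
C=np.array([.534,.1355])
s=robot.observe(); q=s["tool_pos"][:2]-C; y=s["tool_rot"][2]
print(round(s["time"],2),"yaw %.1f"%np.degrees(y),"r %.1f fwd %.1f"%(1e3*q@[np.cos(y),np.sin(y)],1e3*q@[np.sin(y),-np.cos(y)]),s["contact_force"].round(1),s["tool_pos"].round(4))
E
python3 - <<'E'
import st
from h import *
C=np.array([.534,.1355,0])
c=get_calibration("scene"); p,d=read_camera("scene"); P=np.array([world(c,u,v,d=d[v,u])-C for v in range(150,235) for u in range(200,285)])*1e3
m=(np.hypot(P[:,0]+35,P[:,1]-37)<28)&(P[:,2]<130)&(P[:,2]>79)
print(len(P[m])); print(P[m].round(0).astype(int)[np.argsort(P[m][:,2])][:60:2].tolist())
E
```

```text
7.85 yaw 90.0 r 37.2 fwd -34.9 [-0.6  0.3 -0.2] [0.4991 0.1726 0.0696]
132
[[-17, 23, 79], [-20, 32, 79], [-9, 31, 80], [-43, 25, 82], [-8, 36, 84], [-7, 36, 87], [-32, 27, 91], [-40, 27, 93], [-8, 31, 94], [-43, 28, 95], [-40, 27, 97], [-34, 29, 98], [-33, 26, 100], [-39, 27, 100], [-24, 27, 100], [-32, 30, 101], [-37, 29, 101], [-28, 27, 103], [-31, 28, 104], [-51, 45, 104], [-52, 33, 105], [-51, 26, 105], [-53, 28, 106], [-34, 29, 106], [-55, 34, 107], [-19, 28, 108], [-53, 46, 109], [-53, 40, 109], [-41, 26, 109], [-54, 35, 109]]
```

Request:
{"method": "send_rows", "body": {
  "plan": [
    [[0,0,0.22],[0,0,0]],
    [[0,0.22,0],[0,0,0]],
    [[0,0.22,0],[0,0,0]],
    [[0,0.22,0],[0,0,0]],
    [[0,0.22,0],[0,0,0]],
    [[0.042,0.142,0],[0,0,0.06]],
    [[0.042,0.142,0],[0,0,0.06]],
    [[0.042,0.142,0],[0,0,0.06]],
    [[0.042,0.142,0],[0,0,0.06]],
    [[0.042,0.142,0],[0,0,0.06]]
  ]
}}

```text
time: 9.15
tool_pos: [0.54, 0.1747, 0.065]
tool_rot: [3.142, -0.001, 1.098]
contact_force: [-2.1, 2.0, -0.5]
opening: 0.0004
grip_force: 1.2
```

```bash
cat > notch.py <<'E'
from h import *
C=np.array([.534,.1355,0])
def notch():
    c=get_calibration("scene"); p,d=read_camera("scene"); a=np.arange(-200,40,2.); r=np.radians(a)
    P=np.c_[C[0]+.052*np.cos(r),C[1]+.052*np.sin(r),0*r+.077]
    uv=cv2.projectPoints(P,c["rvec"],c["tvec"],c["intrinsics"],None)[0].reshape(-1,1,2).astype(np.float32)
    g=cv2.remap(p.max(2),uv[...,0],uv[...,1],cv2.INTER_LINEAR).ravel()
    return list(zip(a.astype(int).tolist(),g.tolist()))
if __name__=="__main__":
    n=notch(); print([x for x in n if x[1]<100])
E
python3 st.py; python3 notch.py
```

```text
9.15 yaw 62.9 r 37.6 fwd -12.6 [-2.1  2.  -0.5] [0.54   0.1747 0.065 ]
[(-138, 96), (-136, 85), (-134, 75), (-132, 76), (-130, 79), (-128, 83), (-126, 84), (-124, 97)]
```

Request:
{"method": "send_rows", "body": {
  "plan": [
    [[0.042,0.142,0],[0,0,0.06]],
    [[0.042,0.142,0],[0,0,0.06]],
    [[0.042,0.142,0],[0,0,0.06]],
    [[0.042,0.142,0],[0,0,0.06]],
    [[0.042,0.142,0],[0,0,0.06]],
    [[0.042,0.142,0],[0,0,0.06]],
    [[0.042,0.142,0],[0,0,0.06]],
    [[0.042,0.142,0],[0,0,0.06]],
    [[0.042,0.142,0],[0,0,0.06]],
    [[0,0,0],[0,0,0]]
  ]
}}

```text
time: 10.45
tool_pos: [0.5681, 0.1574, 0.0653]
tool_rot: [3.142, -0.002, 0.254]
contact_force: [0.6, 2.1, 0.7]
opening: 0.0004
grip_force: 1.0
```

```bash
python3 st.py; python3 notch.py
python3 - <<'E'
from h import *
import pickle
C=np.array([.534,.1355,0]); c=get_calibration("wrist"); p,d=read_camera("wrist")
s,_=read_camera("scene")
a=cv2.resize(p,(512,384)); b=cv2.resize(s[165:240,200:285],None,fx=3.3,fy=4)
o=np.zeros((384,800,3),np.uint8); o[:,:512]=a; b=b[:300,:288]; o[:b.shape[0],512:512+b.shape[1]]=b
cv2.imwrite("pics/m2.png",o); np.save("m2d.npy",d); pickle.dump(c,open("m2c.pkl","wb")); cv2.imwrite("pics/m2w.png",p)
E
```

```text
10.45 yaw 14.6 r 38.5 fwd -12.6 [0.6 2.1 0.7] [0.5681 0.1574 0.0653]
[(-180, 86), (-178, 61), (-176, 56), (-174, 58), (-172, 69), (-170, 76), (-168, 94), (36, 99), (38, 90)]
```

View pics/m2.png

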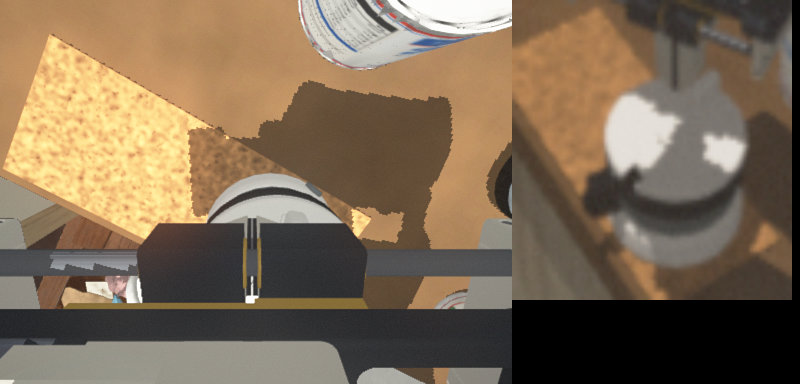

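The picture shows the notch at about (630,178) on the scene inset, close to the handle at (600,190). That puts it about 25° short. I'll push most of that, back off and take a careful look.

Request:
{"method": "send_rows", "body": {
  "plan": [
    [[0.042,0.142,0],[0,0,0.06]],
    [[0.042,0.142,0],[0,0,0.06]],
    [[0.042,0.142,0],[0,0,0.06]],
    [[0.042,0.142,0],[0,0,0.06]],
    [[0,0,0],[0,0,0]],
    [[0,-0.4,0],[0,0,0]],
    [[0,-0.2,-0.8],[0,0,0]],
    [[0,0,-0.8],[0,0,0]],
    [[-1,0,-0.8],[0,0,0]],
    [[-1,0,-0.8],[0,0,0]]
  ]
}}

```text
time: 11.85
tool_pos: [0.5235, 0.1652, 0.145]
tool_rot: [3.141, 0.002, -0.122]
contact_force: [-1.1, 0.2, -0.1]
opening: 0.0004
grip_force: 0.0
```

Request:
{"method": "send_rows", "body": {
  "plan": [
    [[-1,0,0],[0,0,0]],
    [[-1,0,0],[0,0,0]],
    [[-1,0,0],[0,0,0]],
    [[-0.4,0,0],[0,0,0]],
    [[0,0,0],[0,0,0]],
    [[0,0,0],[0,0,0]],
    [[0,0,0],[0,0,0]],
    [[0,0,0],[0,0,0]],
    [[0,0,0],[0,0,0]],
    [[0,0,0],[0,0,0]]
  ]
}}

```text
time: 13.1
tool_pos: [0.4407, 0.1753, 0.1449]
tool_rot: [-3.141, 0.0, -0.125]
contact_force: [0.3, -0.3, 0.3]
opening: 0.0004
grip_force: 0.0
```

```bash
python3 st.py; python3 notch.py
python3 - <<'E'
from h import *
import pickle
C=np.array([.534,.1355,.077]); c=get_calibration("wrist"); p,d=read_camera("wrist")
np.save("w4d.npy",d); pickle.dump(c,open("w4c.pkl","wb")); cv2.imwrite("pics/w4.png",p)
pr=lambda P:cv2.projectPoints(np.array([P],float),c["rvec"],c["tvec"],c["intrinsics"],None)[0].ravel()
u,v=pr(C); print(u,v)
x0,y0=int(max(0,u-100)),int(max(0,v-75)); o=p[y0:y0+150,x0:x0+200]; print(x0,y0); cv2.imwrite("pics/w4c.png",cv2.resize(o,None,fx=4,fy=4,interpolation=cv2.INTER_CUBIC))
E
```

```text
13.1 yaw -7.1 r -97.5 fwd -27.9 [ 0.3 -0.3  0.3] [0.4407 0.1753 0.1449]
[(-200, 58), (-198, 54), (-196, 56), (-194, 60), (-192, 73), (-190, 89)]
287.1917321636545 73.10690357679857
187 0
```

View pics/w4c.png

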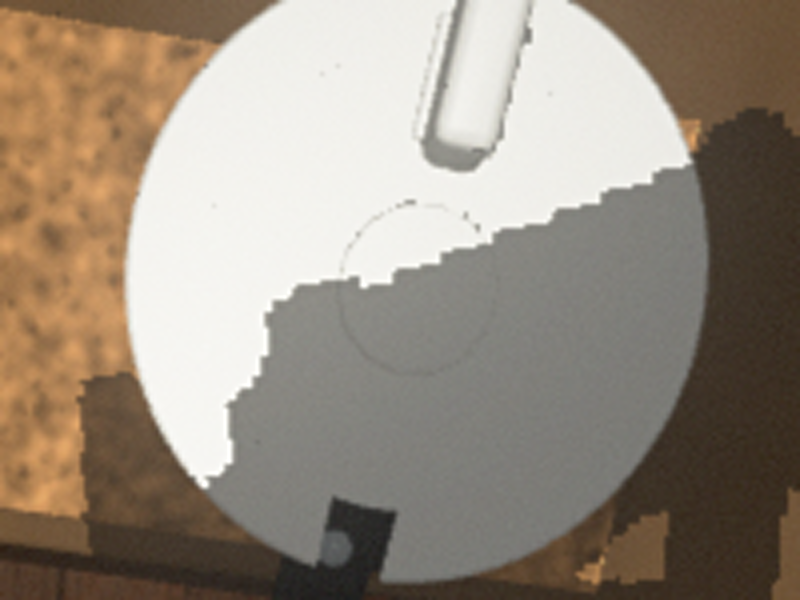

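The pin is visible through the notch at (335,548). The notch's inner corners are at (332,498) and (396,513), its outer ones at about (317,568) and (380,582), and the pad circle's centre is at (419,288). I'll compute the remaining angle.

Run:
```python
from h import *
import pickle
c=pickle.load(open("w4c.pkl","rb")); d=np.load("w4d.npy")
f=lambda a,b,z:world(c,187+(a+.5)/4-.5,(b+.5)/4-.5,z=z)[:2]
C=f(419,288,.080); print("C",C)
az=lambda P:(np.degrees(np.arctan2(P[1]-C[1],P[0]-C[0]))%360, 1e3*np.hypot(*(P-C)))
print("pin",az(f(335,548,.068)))
for q in((332,498),(396,513),(317,568),(380,582)): print(az(f(*q,.077)))
print("mid",az(f(364,505.5,.077)),az(f(348.5,575,.077)), "lug inner end", az(f(476,145,.099)))
```

```text
C [0.53443293 0.13252003]
pin (np.float64(157.00416891404276), np.float64(53.923313474389346))
(np.float64(151.18811436437213), np.float64(43.69329827363345))
(np.float64(169.32073101238075), np.float64(43.73362224918492))
(np.float64(153.80847944960755), np.float64(58.32364682233213))
(np.float64(167.34063479477342), np.float64(58.33373253759091))
mid (np.float64(160.24296995778496), np.float64(43.167298909232606)) (np.float64(160.5640985108818), np.float64(57.9224486083703)) lug inner end (np.float64(335.6710131338541), np.float64(22.51897700521398))
```

The notch is at 160.4° and the pin at 157.0°, so about 3.4° (2.2 mm at the lug) more clockwise is needed. I'll go back behind the lug.

Request:
{"method": "send_rows", "body": {
  "plan": [
    [[1,0,0],[0,0,0]],
    [[1,0,0],[0,0,0]],
    [[1,0,0],[0,0,0]],
    [[1,0,0],[0,0,0]],
    [[1,0,0],[0,0,0]],
    [[0.44,0,0],[0,0,0]],
    [[0,0,0.8],[0,0,0]],
    [[0,0,0.8],[0,0,0]],
    [[0,0,0.8],[0,0,0]],
    [[0,0,0.8],[0,0,0]]
  ]
}}

```text
time: 14.45
tool_pos: [0.575, 0.1586, 0.0644]
tool_rot: [-3.142, 0.0, -0.124]
contact_force: [0.6, 0.1, -0.8]
opening: 0.0004
grip_force: 0.0
```

Request:
{"method": "send_rows", "body": {
  "plan": [
    [[0,0.2,0],[0,0,0]],
    [[0,0.2,0],[0,0,0]],
    [[0,0.1,0],[0,0,0]],
    [[0,0.06,0],[0,0,0]],
    [[0,0.04,0],[0,0,0]],
    [[0,0.04,0],[0,0,0]],
    [[0,0.04,0],[0,0,0]],
    [[0,0.02,0],[0,0,0]],
    [[0,0,0],[0,0,0]],
    [[0,0,0],[0,0,0]]
  ]
}}

```text
time: 15.7
tool_pos: [0.5735, 0.1412, 0.065]
tool_rot: [-3.141, -0.0, -0.125]
contact_force: [1.1, 1.8, 1.3]
opening: 0.0002
grip_force: 1.1
```

```bash
python3 st.py; python3 notch.py
```

```text
15.7 yaw -7.1 r 38.5 fwd -10.5 [1.1 1.8 1.3] [0.5735 0.1412 0.065 ]
[(-200, 73), (-198, 93), (24, 94), (26, 93), (28, 95)]
```

Request:
{"method": "send_rows", "body": {
  "plan": [
    [[0,-0.4,0],[0,0,0]],
    [[0,-0.3,-0.8],[0,0,0]],
    [[0,0,-0.8],[0,0,0]],
    [[-0.9,0,-0.8],[0,0,0]],
    [[-0.9,0,-0.8],[0,0,0]],
    [[-0.9,0,0],[0,0,0]],
    [[-0.9,0,0],[0,0,0]],
    [[-0.9,0,0],[0,0,0]],
    [[-0.94,0,0],[0,0,0]],
    [[0,0,0],[0,0,0]]
  ]
}}

```text
time: 17.0
tool_pos: [0.4392, 0.1757, 0.1449]
tool_rot: [3.141, 0.001, -0.123]
contact_force: [0.4, -0.6, -0.2]
opening: 0.0006
grip_force: 0.0
```

```bash
sleep 0; python3 st.py
python3 - <<'E'
from h import *
import pickle
read_camera("wrist")
c=get_calibration("wrist"); p,d=read_camera("wrist")
np.save("w5d.npy",d); pickle.dump(c,open("w5c.pkl","wb")); cv2.imwrite("pics/w5.png",p)
cv2.imwrite("pics/w5c.png",cv2.resize(p[50:150,237:337],None,fx=6,fy=6,interpolation=cv2.INTER_CUBIC))
E
```

```text
17.0 yaw -7.1 r -99.0 fwd -28.2 [ 0.4 -0.6 -0.2] [0.4392 0.1757 0.1449]
```

View pics/w5c.png

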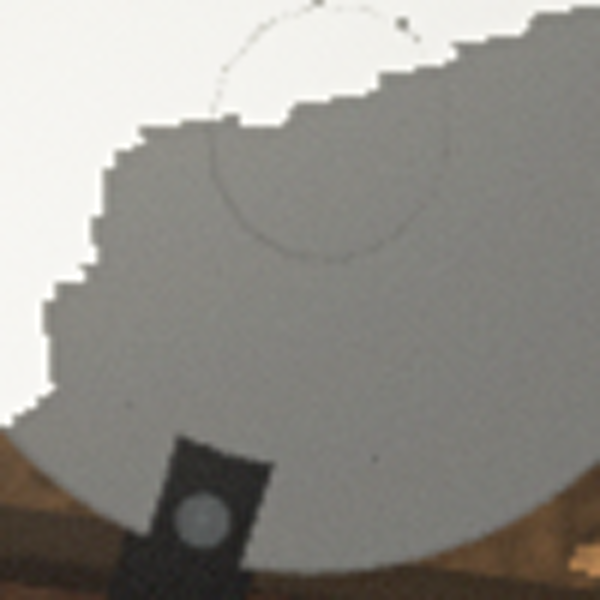

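Now the pin at (203,520) sits centrally between the notch's edges: inner corners (179,436) and (272,463), outer corners (149,532) and (243,568). I'll check it in numbers.

Run:
```python
from h import *
import pickle
c=pickle.load(open("w5c.pkl","rb"))
f=lambda a,b,z:world(c,237+(a+.5)/6-.5,50+(b+.5)/6-.5,z=z)[:2]
C=f(329,132,.080); print("C",C)
az=lambda P:(np.degrees(np.arctan2(P[1]-C[1],P[0]-C[0]))%360, 1e3*np.hypot(*(P-C)))
print("pin",az(f(203,520,.068)),"mid",az(f(225.5,449.5,.077)),az(f(196,550,.077)))
s=robot.observe();y=s["tool_rot"][2];q=C-s["tool_pos"][:2]; print(q@[np.cos(y),np.sin(y)],q@[np.sin(y),-np.cos(y)])
```

```text
C [0.53441048 0.13281482]
pin (np.float64(156.96679890739003), np.float64(53.67825811460153)) mid (np.float64(156.08762851215292), np.float64(42.79715235292807)) (np.float64(156.43481206063169), np.float64(57.22886197366857))
0.09779227603647463 0.030842444835942017
```

The notch is at 156.3° and the pin at 157.0°, so they line up. I'll move over the pad and press.

Request:
{"method": "send_rows", "body": {
  "plan": [
    [[0.95,0.3,0],[0,0,0]],
    [[0.95,0.3,0],[0,0,0]],
    [[0.95,0.3,0],[0,0,0]],
    [[0.95,0.3,0],[0,0,0]],
    [[0,0,0.8],[0,0,0]],
    [[0,0,0.8],[0,0,0]],
    [[0,0,0.8],[0,0,0]],
    [[0,0,0.4],[0,0,0]],
    [[0,0,0.2],[0,0,0]],
    [[0,0,0.1],[0,0,0]]
  ]
}}

```text
time: 18.35
tool_pos: [0.5316, 0.1338, 0.0676]
tool_rot: [-3.141, -0.001, -0.125]
contact_force: [0.6, 0.2, 0.5]
opening: 0.0007
grip_force: 0.0
```

Request:
{"method": "send_rows", "body": {
  "plan": [
    [[0,0,0.06],[0,0,0]],
    [[0,0,0.06],[0,0,0]],
    [[0,0,0.06],[0,0,0]],
    [[0,0,0.06],[0,0,0]],
    [[0,0,0.06],[0,0,0]],
    [[0,0,0.06],[0,0,0]],
    [[0,0,0.04],[0,0,0]],
    [[0,0,0],[0,0,0]],
    [[0,0,0],[0,0,0]],
    [[0,0,0],[0,0,0]]
  ]
}}

```text
time: 19.6
tool_pos: [0.5312, 0.1338, 0.0577]
tool_rot: [-3.141, -0.0, -0.125]
contact_force: [-1.8, 0.8, 5.2]
opening: 0.0004
grip_force: 2.5
```

Request:
{"method": "send_rows", "body": {
  "plan": [
    [[0,0,0.05],[0,0,0]],
    [[0,0,0.05],[0,0,0]],
    [[0,0,0.05],[0,0,0]],
    [[0,0,0.05],[0,0,0]],
    [[0,0,0],[0,0,0]],
    [[0,0,0],[0,0,0]],
    [[0,0,0],[0,0,0]],
    [[0,0,0],[0,0,0]],
    [[0,0,0],[0,0,0]],
    [[0,0,0],[0,0,0]]
  ]
}}

```text
time: 20.85
tool_pos: [0.5312, 0.1338, 0.0525]
tool_rot: [-3.141, -0.0, -0.125]
contact_force: [-1.1, -0.7, 4.0]
opening: 0.0003
grip_force: 2.1
```

Request:
{"method": "send_rows", "body": {
  "plan": [
    [[0,0,0.04],[0,0,0]],
    [[0,0,0.04],[0,0,0]],
    [[0,0,0.04],[0,0,0]],
    [[0,0,0.03],[0,0,0]],
    [[0,0,0],[0,0,0]],
    [[0,0,0],[0,0,0]],
    [[0,0,0],[0,0,0]],
    [[0,0,0],[0,0,0]],
    [[0,0,0],[0,0,0]],
    [[0,0,0],[0,0,0]]
  ]
}}

```text
time: 22.1
tool_pos: [0.5314, 0.1339, 0.0515]
tool_rot: [-3.141, -0.002, -0.124]
contact_force: [-9.5, -1.4, 27.0]
opening: 0.0005
grip_force: 13.6
```

The force jumped to 27 N at the stop, so the lid is home. I'll let go and check.

Request:
{"method": "send_rows", "body": {
  "plan": [
    [[0,0,-0.2],[0,0,0]],
    [[0,0,-0.4],[0,0,0]],
    [[0,0,-0.8],[0,0,0]],
    [[0,0,-0.8],[0,0,0]],
    [[0,0,-0.8],[0,0,0]],
    [[0,0,-0.7],[0,0,0]],
    [[-0.9,-0.3,0],[0,0,0]],
    [[-0.9,-0.3,0],[0,0,0]],
    [[-0.9,-0.3,0],[0,0,0]],
    [[-1,-0.3,0],[0,0,0]]
  ]
}}

```text
time: 23.35
tool_pos: [0.4424, 0.1753, 0.1411]
tool_rot: [-3.142, 0.0, -0.125]
contact_force: [0.3, 0.5, -0.3]
opening: 0.0006
grip_force: 0.0
```

Run:
```python
from h import *
read_camera("wrist"); import pickle
def z(c,d,b):
    C=np.array([.5344,.1328,.075]); o=[]
    for a in range(0,360,15):
        r=np.radians(a); P=C+[.028*np.cos(r),.028*np.sin(r),0]
        u,v=cv2.projectPoints(P[None],c["rvec"],c["tvec"],c["intrinsics"],None)[0].ravel().round().astype(int)
        if 0<=u<512 and 0<=v<384 and d[v,u]>0: o.append(world(c,u,v,d=d[v,u])[2])
    return np.median(o)
c=get_calibration("wrist"); _,d=read_camera("wrist")
print("before",z(pickle.load(open("w5c.pkl","rb")),np.load("w5d.npy"),0),"now",z(c,d,0)); s=robot.observe(); print(s["time"],s["tool_pos"],s["contact_force"])
```

```text
before 0.07716473033614836 now 0.06953217566317754
23.45 [0.44102148 0.17570747 0.14107792] [ 0.5551053  -0.81846195 -0.37264294]
```

The lid went down 7.6 mm by depth, reached its stop, and the arm is clear.

```bash
python3 -c "
from cell import robot
print(robot.hand_in())"
```

```text
the job is handed in; nothing more can be done
None
```

The lid is turned with the notch over the pin (within about 1°) and pressed to its stop (27 N, about 7.6 mm by depth); the arm is clear and the job is handed in, verdict not shown, but early on the shut fingers passed just over the lug without touching it, which may have tripped the grasp-point rule.

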